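# Set the portion dial of a soap doser and store it

## Task

Set the portion on the bench doser: with your fingertips gently push the upright pin of its lever round, without gripping it, until the lever's pointer stands opposite the nose of the small clip on the scale. Then press the round button in the middle of the dial fully down to store the setting, and come clear. Leave everything else on the bench where it is, and press the button only after the pointer is set.

Things in the scene. Friction and masses are not known exactly. Their poses are not given: they have to be found in the camera images.
- doser: Doser fixed to the bench: white round base 300 mm across, 30 mm high, black ticks 10 degrees apart on the half of its rim towards the robot; white housing 120 x 170 mm, 85 mm high (port to 118 mm) centred 205 mm from the axis at its +x. Origin: underside, on the dial's axis; its -x points to mid-scale, z up. Yaw up to 0.3 rad.
- dial_axis (a point): Point on the dial's vertical turning axis, at the top face of the base (30 mm above the bench).
- dial: Ring 120 mm wide, top 56 mm above bench, with a dark radial lever (16 mm wide, top at 46 mm) and upright pin. Origin on the axis at bench height; lever along its -x. Turns 1.3 rad either way from mid-scale, stays where left (no spring, 2 to 3 N at the pin). Starts well clockwise (from above) of the clip: push it anticlockwise, in the doser's frame from +y past -x to -y.
- lever_pin (a point): Centre of the top of the lever's upright round pin: 14 mm in diameter, from 46 to 90 mm above the bench, 98 mm from the turning axis.
- pointer_tip (a point): Tip of the lever's pointer, beyond the pin, 123 mm from the turning axis and 38 mm above the bench.
- clip: Small black clip fixed on the rim of the scale, 26 mm wide, top 40 mm above the bench, 131 to 157 mm from the axis, with a pointed nose towards the axis. It marks the wanted setting and does not move. Origin on the dial's axis at bench height; the clip lies along its -x.
- clip_nose (a point): Mark point of the clip's nose, 123 mm from the dial's axis and 38 mm above the bench: the pointer's tip coincides with it when the dial is set.
- store (a joint): Travel of the round spring button (cap 32 mm across) on the dial's axis: 0 up, 0.006 m fully down; takes about 5 N; springs back up.
- store_top (a point): Centre of the button's top face, on the dial's axis, 84 mm above the bench; the cap stands 10 mm proud of its 48 mm steel collar.
- mould: Loose pink silicone mould tray 200 x 140 x 28 mm, beside the doser; leave alone. Origin under its centre.
- jug: Loose white pouring jug 104 mm across, 130 mm high, handle at its +y; leave alone. Origin under its centre.
- knife: Loose black spatula, 250 mm long along its x, lying; leave alone.
- flask: Loose small amber bottle, 40 mm across, 85 mm high; leave alone. Origin under its centre.
- soap_bar: Loose pink soap bar 75 x 50 x 26 mm; leave alone. Origin under its centre.
- soap_bar2: Loose pale soap bar 75 x 50 x 26 mm; leave alone. Origin under its centre.
- soap_sample: Loose small pale soap piece 34 x 22 x 16 mm lying on the rear of the doser's base; leave alone. Origin under its centre.

How it is judged:
By the outcome, as a careful person would: the job done as asked, in the order asked, and still so for the second after the job is handed in, with the robot touching nothing.
It also fails if it takes over 64 s, if anything falls off the work surface, if the arm or the gripper's body presses on something with over 40 N, if the wrist force passes 120 N, or if a joint passes its speed limit or range.

## Robot

A 6-joint arm with a two-finger parallel gripper is mounted at the origin on the work surface. World frame = base frame: x ahead of the robot, y to its left, z up, the work surface at z = 0. Lengths are in mm, angles in rad, forces in N, time in s.
With the tool pointing down it reaches from about 275 to 750 mm from the base axis. Payload 10.2 kg.
Tool frame: the origin (TCP) lies at the very end of the fingers, on their centre line; the grasp point (between the pads) lies 19 mm behind it; z points along the fingers, y is the direction in which the jaws open and shut (so a half turn about z gives the same grasp; the last joint's range is limited). The gripper opens to 85 mm and grips with 20 to 120 N. Pads are 22 mm wide; open, the fingers measure 114 mm over their backs; the gripper's body (76 mm by 85 mm) begins 54 mm behind the grasp point. The pads swing forward as they close: fully open they stand 13 mm farther back than shut.
Start: joints at [-1.403, 0.313, 1.498, -0, 1.331, -0.223], TCP at [199.975, -485.429, 231.294] pointing down, gripper open.
Joint ranges: [-2.94, 2.94], [-0.97, 2.17], [0.19, 2.56], [-1.23, 4.37], [0.02, 3.11], [-2.88, 2.88]. Speed limits (rad/s): [2.39, 2.39, 3.01, 3.14, 3.14, 3.14].

## Interface

Orientations are given as a unit quaternion [w, x, y, z].
In Python, from rig import readout, cams, finish_job gives the robot as it stands. The module is installed in compiled form; this text tells all that it offers.
- The arm moves only by the tool carry_out, never from a script. Its argument "steps" is one flat list of numbers, 7 for each row, row after row: the shift along the tool's x, y, z in cm, then the turn, a rotation vector about the tool's x, y, z in units of 5 degrees (1.0 is 5 degrees), then the opening, from -1 (shut) to 1 (fully open), so that 0 is half open. In form: [x, y, z, ax, ay, az, hand, x, y, z, ax, ay, az, hand, ...]. A call has 1 to 20 rows; each row shifts and turns the commanded pose from where the row before left it, along the tool's axes as they then stand; what a row does not reach is not made up. A row lasts 1/12 s, in which the tool goes at most 41.7 mm and 7.16 degrees, less where a joint would pass 70% of its speed; a pose out of reach is approached as far as the arm can. A call with a gripper value outside its range is refused whole. The fingers move at their own pace and stop on an object; "grip_force" is the grip in N (left out, the last holds). Time passes only in rows, so rows that do not move let the fingers close. It gives the time, the measured TCP pose, the force and the opening at its end, in the units of the state.
- readout.sense(): the state, without advancing time (a new reading comes with each control period).
- cams.capture(name): name is "scene" or "top"; returns the picture (400x640x3 uint8, red, green, blue); there is no depth.
- cams.calibration(name): a dict with "fx", "fy", "cx", "cy" (pixels), "R" (3x3) and "t" (3): a world point X has camera coordinates R X + t. Camera axes: x right, y down, z forward; pixel columns grow to the right and rows downward; lengths in mm; the calibration is good to about 2 mm. A picture is of the moment at which its call begins. calibration takes no time and is no camera call.
- finish_job(): hands the job in, once; it reports no verdict.
The state is a dict: "time_s": time; "joints": joint angles; "dq": joint speeds; "tau": joint torques, N m; "eef_pos": TCP position; "ee_rot": TCP orientation; "force": force on the tool from outside, world axes, zero at the start; "wrist_torque": the same for the moment, N m; "grip_width": opening from 0.0 (shut) to 1.0 (fully open).
Only numpy, scipy, OpenCV 4.12 (cv2) and the standard library are available. Lean on these libraries where they do the work, as an engineer would, in place of code of your own. Each camera call takes 0.05 s, during which the arm holds its last target.

## Working session

There is one attempt and no reset: what is moved stays moved. The work goes in short steps, Python scripts to look and compute and a tool call to move; the robot and the scene stay as the last step left them, time stands still between calls to the robot, and variables do not carry over. Pictures are saved under pics/ and viewed, and the job is handed in when it is done.

Besides the shell and the picture viewer there is one more tool, called after "Request:" by a JSON object that holds its "api" and its "payload", one argument or row to a line. carry_out: Moves the arm, as the interface text tells. Its arguments: {"type":"object","properties":{"steps":{"type":"array","items":{"type":"number"}},"grip_force":{"type":"number"}},"required":["steps"]}

```bash
mkdir -p pics; python3 - <<'E'
from rig import readout,cams
import cv2
for n in ("scene","top"):
    im=cams.capture(n); cv2.imwrite(f"pics/{n}0.png",im[:,:,::-1])
    c=cams.calibration(n); print(n,c)
print(readout.sense())
E
```

```text
scene {'fx': 513.4988789328168, 'fy': 513.4988789328168, 'cx': 316.24650750453804, 'cy': 198.18095306788484, 'R': array([[-0.69358373,  0.72032158,  0.00885596],
       [ 0.54768224,  0.53525887, -0.64307239],
       [-0.46795916, -0.4411743 , -0.76575418]]), 't': array([ 385.74644061, -262.01503542, 1510.68742599])}
top {'fx': 369.11539504422655, 'fy': 369.11539504422655, 'cx': 318.25746298653763, 'cy': 201.09924466030293, 'R': array([[ 0.02858142, -0.99935697,  0.02165044],
       [-0.98289677, -0.03203948, -0.18134889],
       [ 0.18192594, -0.01609694, -0.98318047]]), 't': array([-30.66319358, 570.8886262 , 946.25619065])}
{'time_s': 0.1, 'joints': array([-1.40344889e+00,  3.13381930e-01,  1.49836585e+00, -5.67136344e-06,
        1.33103043e+00, -2.23387754e-01]), 'dq': array([ 1.60951357e-03, -2.39041993e-04, -7.60656045e-04, -1.21333598e-03,
        1.42372469e-03,  1.28891073e-05]), 'tau': array([ 2.83941379e-03, -4.12902260e+01, -2.60142410e+01, -1.63462992e-04,
        3.05597183e-03,  8.19463708e-06]), 'eef_pos': array([ 199.90824557, -485.1905798 ,  230.79673062]), 'ee_rot': array([-5.92620194e-04,  9.80976072e-01,  1.94127777e-01,  1.38544148e-05]), 'force': array([-0.29961729, -0.5542845 ,  0.43008843]), 'wrist_torque': array([ 0.04564828, -0.00274943,  0.01430964]), 'grip_width': 1.0053662083420092}
```

View pics/scene0.png

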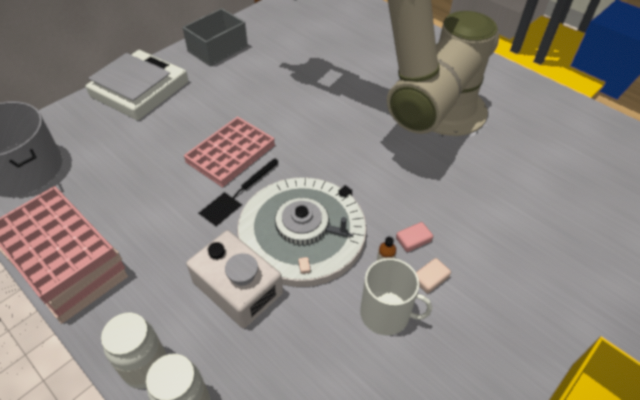

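View pics/top0.png

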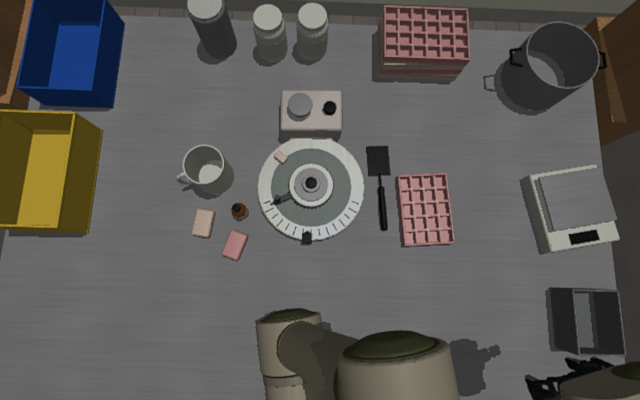

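The top view shows the dial button near (311,184), the clip near (306,238) and the lever and pin near (277,200). In the scene view they are near (302,212), (344,191) and (346,222). I'll enlarge both for exact pixels.

```bash
python3 - <<'E'
import cv2
a=cv2.imread("pics/top0.png")[130:250,250:370]; cv2.imwrite("pics/topz.png",cv2.resize(a,(600,600),interpolation=cv2.INTER_CUBIC))
a=cv2.imread("pics/scene0.png")[170:290,230:380]; cv2.imwrite("pics/scenez.png",cv2.resize(a,(750,600),interpolation=cv2.INTER_CUBIC))
E
```

```text
(no output)
```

View pics/topz.png

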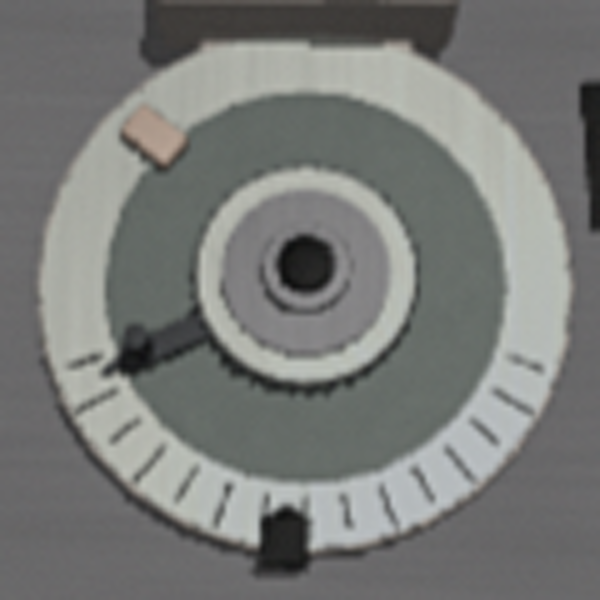

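View pics/scenez.png

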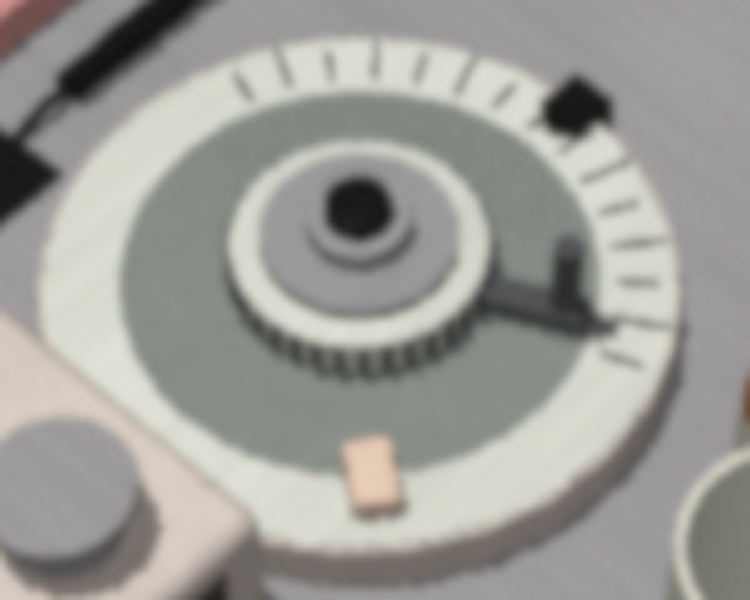

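```bash
cat > h.py <<'E'
import numpy as np, cv2
from rig import readout,cams
C={n:cams.calibration(n) for n in ("scene","top")}
Z={"top":(250,130,5),"scene":(230,170,5)}
def unz(n,p): x0,y0,s=Z[n]; return ((p[0]+.5)/s-.5+x0,(p[1]+.5)/s-.5+y0)
def zo(n,q): x0,y0,s=Z[n]; return ((q[0]-x0+.5)*s-.5,(q[1]-y0+.5)*s-.5)
def K(n): c=C[n]; return np.array([[c["fx"],0,c["cx"]],[0,c["fy"],c["cy"]],[0,0,1]])
def proj(n,X):
    X=np.atleast_2d(X); p=(K(n)@(C[n]["R"]@X.T+np.array(C[n]["t"])[:,None])).T; return p[:,:2]/p[:,2:]
def ray(n,q):
    R=C[n]["R"];t=np.array(C[n]["t"]); d=R.T@np.linalg.inv(K(n))@np.array([q[0],q[1],1]); o=-R.T@t; return o,d/np.linalg.norm(d)
def atz(n,q,z): o,d=ray(n,q); return o+d*(z-o[2])/d[2]
def tri(qt,qs):
    A=np.zeros((3,3));b=np.zeros(3)
    rs=[ray("top",qt),ray("scene",qs)]
    for o,d in rs:
        P=np.eye(3)-np.outer(d,d);A+=P;b+=P@o
    X=np.linalg.solve(A,b); return X,[round(float(np.linalg.norm((np.eye(3)-np.outer(d,d))@(X-o))),1) for o,d in rs]
E
python3 - <<'E'
from h import *
np.set_printoptions(precision=1,suppress=True)
for nm,a,b,z in (("button",(306,264),(358,208),84),("pin",(133,340),(569,242),90),("tip",(106,373),(614,327),38),("nose",(287,505),(542,120),38)):
    qt=unz("top",a);qs=unz("scene",b)
    print(nm,*tri(qt,qs),"at z:",atz("top",qt,z)[:2],atz("scene",qs,z)[:2])
# base dark disc / ring outline ellipses
for n in ("top","scene"):
    im=cv2.imread(f"pics/{n}0.png"); 
    m=None
    g=im.astype(int); 
E
```

```text
button [616.1   8.9  79.2] [0.5, 0.5] at z: [615.3   8.5] [618.5  12.1]
pin [570.5  96.5  90.7] [0.5, 0.5] at z: [570.3  97. ] [570.4  95.7]
tip [560.9 116.9  37.5] [1.0, 1.0] at z: [561.4 116. ] [560.6 117.9]
nose [492.8  13.5  40.4] [1.4, 1.4] at z: [492.2  14.7] [492.  11.]
```

```bash
python3 - <<'E'
from h import *
from scipy.optimize import least_squares
np.set_printoptions(precision=1,suppress=True)
c0=np.array([616.5,10.])
# radial edge search: intensity along rays in the plane z=30, r 90..165
for n in ("top","scene"):
    g=cv2.GaussianBlur(cv2.imread(f"pics/{n}0.png"),(0,0),0.7)[:,:,1].astype(np.float32)
    for nm,z,r0,r1,sgn in (("disc",30,102,128,1),("base",30,140,160,-1),("ring",56,52,68,-1)):
        pts=[]
        for a in np.arange(0,360,4):
            r=np.arange(r0,r1,.5); u=np.array([np.cos(np.radians(a)),np.sin(np.radians(a))])
            X=np.c_[c0+r[:,None]*u,np.full(len(r),z)]
            q=proj(n,X).astype(np.float32)
            v=cv2.remap(g,q[:,:1],q[:,1:],cv2.INTER_LINEAR)[:,0]
            d=np.gradient(v)*sgn; k=d.argmax()
            if d[k]>2 and 2<k<len(r)-3: pts.append(X[k,:2])
        pts=np.array(pts)
        s=least_squares(lambda p:np.hypot(*(pts-p[:2]).T)-p[2],[*c0,(r0+r1)/2],loss="soft_l1",f_scale=1)
        print(n,nm,len(pts),s.x,"rms",np.median(abs(s.fun)))
    
for nm,q,z in (("mould",(427,210),28),("jug",(205,165),130),("flask",(238,208),85),("soap",(235,245),26),("soap2",(203,223),26),("knife",(380,190),5),("sample",(281,157),46),("housing",(310,105),85)):
    print(nm,atz("top",q,z))
E
```

```text
top disc 90 [616.6   8.5 111.4] rms 0.48264030728201845
top base 87 [616.6   8.8 147.7] rms 0.6210638249606291
top ring 90 [616.4   8.6  59.1] rms 0.4435533667361753
scene disc 85 [615.2   8.8 111.5] rms 0.5893506275502887
scene base 76 [615.7   9.7 148.4] rms 0.610343416220104
scene ring 90 [616.1   9.7  60. ] rms 0.5525047969148424
mould [ 560.8 -316.4   28. ]
jug [640.4 276.1 130. ]
flask [540.6 195.   85. ]
soap [448.4 208.2  26. ]
soap2 [505.4 299.2  26. ]
knife [ 618.4 -189.8    5. ]
sample [694.   93.8  46. ]
housing [833.1  17.7  85. ]
```

```bash
cat >> h.py <<'E'
AX=np.array([616.2,9.0])
def rot(P,th):
    P=np.atleast_2d(np.array(P,float)); c,s=np.cos(th),np.sin(th)
    return np.c_[AX[0]+c*P[:,0]-s*P[:,1],AX[1]+s*P[:,0]+c*P[:,1],P[:,2]]
def clipmask(n,th,S=8,off=(0,0)):
    m=np.zeros((400*1,640*1),np.float32)
    big=np.zeros((120*S,150*S),np.uint8); x0,y0=Z[n][:2]
    body=[(r,w,z) for r in (131,157) for w in (-13,13) for z in (30,40)]
    nose=[(123,0,z) for z in (36,40)]+[(131,w,z) for w in (-5,5) for z in (36,40)]
    for P in (body,nose):
        q=(proj(n,rot(P,th))+np.array(off)-[x0,y0]+.5)*S-.5
        cv2.fillConvexPoly(big,cv2.convexHull(q.astype(np.float32)).astype(np.int32),255)
    return cv2.resize(big,(150,120),interpolation=cv2.INTER_AREA)/255.
def crop(n,im): x0,y0=Z[n][:2]; return im[y0:y0+120,x0:x0+150]
E
python3 - <<'E'
from h import *
for n in ("top","scene"):
    im=crop(n,cv2.imread(f"pics/{n}0.png")).astype(float).max(2)
    dark=np.clip((150-im)/120,0,1)
    for th in np.arange(170,188,1.):
        m=clipmask(n,np.radians(th)); print(n,th,round(np.sum(abs(dark-m)[m>0])-np.sum((dark*m)),1),round(np.sum(dark*m)/np.sum(m),3))
E
```

```text
top 170.0 25.9 0.405
top 171.0 12.9 0.472
top 172.0 -1.1 0.541
top 173.0 -13.5 0.611
top 174.0 -29.3 0.682
top 175.0 -44.6 0.759
top 176.0 -60.9 0.842
top 177.0 -77.7 0.898
top 178.0 -70.7 0.883
top 179.0 -54.1 0.811
top 180.0 -39.2 0.732
top 181.0 -26.4 0.657
top 182.0 -9.4 0.576
top 183.0 3.7 0.503
top 184.0 17.4 0.429
top 185.0 34.0 0.358
top 186.0 46.2 0.3
top 187.0 59.0 0.238
scene 170.0 53.9 0.322
scene 171.0 34.1 0.394
scene 172.0 14.3 0.468
scene 173.0 -3.8 0.543
scene 174.0 -26.6 0.621
scene 175.0 -48.5 0.692
scene 176.0 -64.6 0.744
scene 177.0 -70.1 0.761
scene 178.0 -65.3 0.751
scene 179.0 -49.8 0.703
scene 180.0 -29.6 0.634
scene 181.0 -11.1 0.563
scene 182.0 10.1 0.487
scene 183.0 31.1 0.408
scene 184.0 48.1 0.334
scene 185.0 66.9 0.256
scene 186.0 87.3 0.178
scene 187.0 103.8 0.104
```

Axis at (616.2, 9.0), with both views agreeing to about 1 mm. Pin radius comes out at 98 mm and height at 91 mm, nose radius at 124 mm. The lever stands at 117.4° and the clip at 177.2°, measured from world +x, so the dial needs about 60° anticlockwise. First I'll shut the gripper and travel high.

Request:
{"api": "carry_out", "payload": {
  "steps": [2.96,-2,0,0,0,0,-1,2.96,-2,0,0,0,0,-1,2.96,-2,0,0,0,0,-1,2.96,-2,0,0,0,0,-1,2.96,-2,0,0,0,0,-1,2.96,-2,0,0,0,0,-1,2.96,-2,0,0,0,0,-1,2.96,-2,0,0,0,0,-1,2.96,-2,0,0,0,0,-1,2.96,-2,0,0,0,0,-1,2.96,-2,0,0,0,0,-1,2.96,-2,0,0,0,0,-1,2.96,-2,0,0,0,0,-1,2.96,-2,0,0,0,0,-1,2.96,-2,0,0,0,0,-1,2.96,-2,0,0,0,0,-1,2.96,-2,0,0,0,0,-1,2.96,-2,0,0,0,0,-1,2.96,-2,0,0,0,-1,-1,0,0,0,0,0,0,-1],
  "grip_force": 20
}}

```text
time_s: 1.77
eef_pos: [576.7, 84.6, 230.2]
ee_rot: [-0.001, 0.971, 0.241, -0.0]
force: [-0.9, -0.2, 0.3]
grip_width: 0.003
```

Request:
{"api": "carry_out", "payload": {
  "steps": [1.4,-0.6,2,0,0,0,-1,1.4,-0.6,2,0,0,0,-1,0,0,3,0,0,0,-1,0,0,3,0,0,0,-1,0,0,2,0,0,0,-1,0,0,0,0,0,0,-1,0,0,0,0,0,0,-1,0,0,0,0,0,0,-1]
}}

```text
time_s: 2.43
eef_pos: [595.3, 103.5, 112.9]
ee_rot: [0.0, 0.972, 0.237, 0.001]
force: [-0.2, -1.1, 0.5]
grip_width: 0.006
```

Request:
{"api": "carry_out", "payload": {
  "steps": [0.3,-0.45,0,0,0,0,-1,0,0,0.6,0,0,0,-1,0,0,0,0,0,0,-1,0,0,0,0,0,0,-1]
}}

```text
time_s: 2.77
eef_pos: [595.1, 109.2, 105.3]
ee_rot: [0.0, 0.972, 0.237, -0.0]
force: [0.0, -1.0, 0.2]
grip_width: 0.003
```

```bash
cat > look.py <<'E'
import sys
from h import *
t=sys.argv[1]; out=[]
for n in ("top","scene"):
    im=cams.capture(n)[:,:,::-1]; cv2.imwrite(f"pics/{n}{t}.png",im)
    x0,y0=(250,130) if n=="top" else (255,165)
    out.append(cv2.resize(im[y0:y0+110,x0:x0+125],(0,0),fx=3.2,fy=3.2,interpolation=cv2.INTER_CUBIC))
cv2.imwrite(f"pics/z{t}.png",np.hstack(out))
s=readout.sense(); print(s["time_s"],s["eef_pos"].round(1),s["ee_rot"].round(4),s["force"].round(1))
E
python3 look.py 1
```

```text
2.8667 [595.2 109.  105.5] [0.000e+00 9.716e-01 2.368e-01 1.000e-04] [-0.   0.8 -0.2]
```

View pics/z1.png

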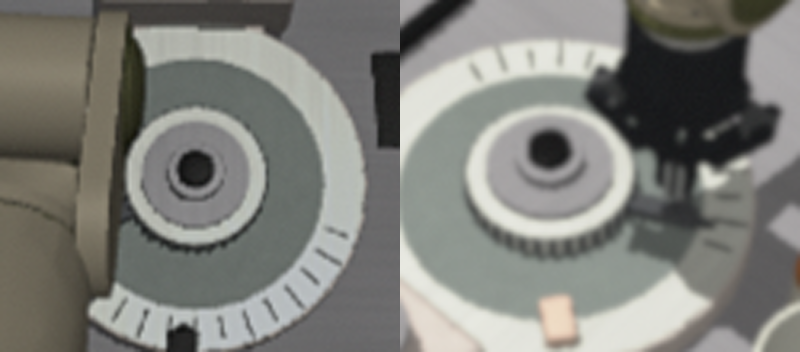

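In the scene half the closed fingertips are at (675,175), above and on the clockwise side of the pin, clear of the collar. The lever hasn't moved. In the top half the arm hides the pin, but the clip at (182,335) is visible. I'll lower to z of about 62.

Request:
{"api": "carry_out", "payload": {
  "steps": [0,0,1,0,0,0,-1,0,0,1,0,0,0,-1,0,0,1,0,0,0,-1,0,0,0.7,0,0,0,-1,0,0,0.6,0,0,0,-1,0,0,0,0,0,0,-1,0,0,0,0,0,0,-1,0,0,0,0,0,0,-1]
}}

```text
time_s: 3.53
eef_pos: [595.4, 109.1, 62.7]
ee_rot: [0.0, 0.972, 0.237, 0.0]
force: [-0.0, -0.3, 0.1]
grip_width: 0.001
```

```bash
python3 look.py 2
```

```text
3.6333 [595.4 109.1  62.8] [1.000e-04 9.716e-01 2.368e-01 5.000e-04] [ 0.7 -0.6  0. ]
```

View pics/z2.png

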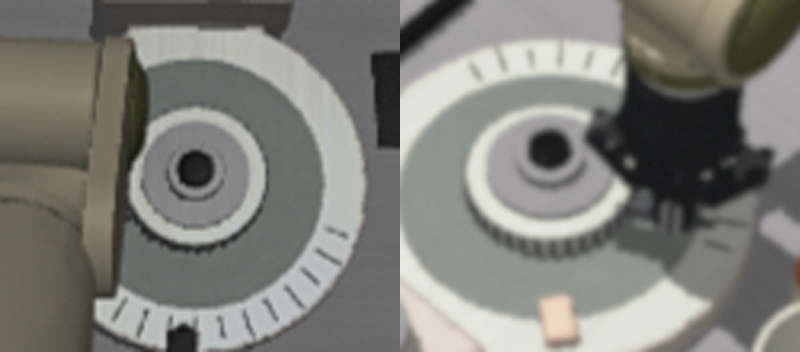

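Request:
{"api": "carry_out", "payload": {
  "steps": [-0.4,0,0,0,0,0,-1,-0.4,0,0,0,0,0,-1,-0.1,0,0,0,0,0,-1,0,0,0,0,0,0,-1,-0.257,-0.044,0,0,0,-0.3,-1,-0.257,-0.044,0,0,0,-0.3,-1,-0.257,-0.044,0,0,0,-0.3,-1,-0.257,-0.044,0,0,0,-0.3,-1,-0.257,-0.044,0,0,0,-0.3,-1,-0.257,-0.044,0,0,0,-0.3,-1,-0.257,-0.044,0,0,0,-0.3,-1,-0.257,-0.044,0,0,0,-0.3,-1,0,0,0,0,0,0,-1,0,0,0,0,0,0,-1]
}}

```text
time_s: 4.8
eef_pos: [568.0, 96.7, 62.4]
ee_rot: [0.0, 0.942, 0.337, -0.0]
force: [-0.3, -0.3, 0.3]
grip_width: -0.004
```

```bash
python3 look.py 3; python3 - <<'E'
from h import *
s=readout.sense();p=s["eef_pos"][:2]-AX;q=s["ee_rot"];psi=2*np.arctan2(q[2],q[1]);phi=psi+np.pi/2
e=np.array([np.cos(phi),np.sin(phi)]);t=np.array([-e[1],e[0]])
print("phi",np.degrees(phi),"rad",p@e,"tan",p@t,"lever est",np.degrees(phi)+np.degrees((p@t+18)/98))
E
```

```text
4.9 [568.   96.7  62.3] [ 0.000e+00  9.416e-01  3.367e-01 -1.000e-04] [-0.3 -0.   0.4]
phi 129.34942334144193 rad 98.39844574877334 tan -18.37774395333651 lever est 129.12857503263817
```

View pics/z3.png

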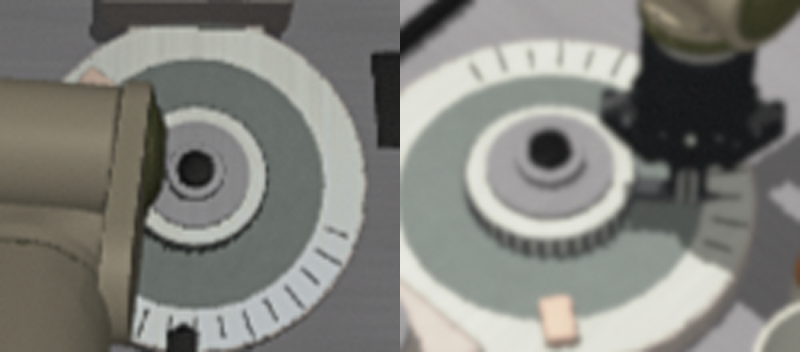

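The scene shows the lever now leaving the ring near (650,180), higher than before, with the fingers behind the pin. The dial is turning with no abnormal force, so I'll keep going round the arc.

Request:
{"api": "carry_out", "payload": {
  "steps": [-0.257,-0.044,0,0,0,-0.3,-1,-0.257,-0.044,0,0,0,-0.3,-1,-0.257,-0.044,0,0,0,-0.3,-1,-0.257,-0.044,0,0,0,-0.3,-1,-0.257,-0.044,0,0,0,-0.3,-1,-0.257,-0.044,0,0,0,-0.3,-1,-0.257,-0.044,0,0,0,-0.3,-1,-0.257,-0.044,0,0,0,-0.3,-1,-0.257,-0.044,0,0,0,-0.3,-1,-0.257,-0.044,0,0,0,-0.3,-1,-0.257,-0.044,0,0,0,-0.3,-1,-0.257,-0.044,0,0,0,-0.3,-1,-0.257,-0.044,0,0,0,-0.3,-1,-0.257,-0.044,0,0,0,-0.3,-1,-0.257,-0.044,0,0,0,-0.3,-1,-0.257,-0.044,0,0,0,-0.3,-1,-0.257,-0.044,0,0,0,-0.3,-1,-0.257,-0.044,0,0,0,-0.3,-1,-0.257,-0.044,0,0,0,-0.3,-1,-0.257,-0.044,0,0,0,-0.3,-1]
}}

```text
time_s: 6.57
eef_pos: [530.7, 61.4, 62.3]
ee_rot: [-0.0, 0.822, 0.569, 0.0]
force: [0.0, 2.2, 0.3]
grip_width: 0.001
```

```bash
cat > st.py <<'E'
from h import *
s=readout.sense();p=s["eef_pos"][:2]-AX;q=s["ee_rot"];psi=2*np.arctan2(q[2],q[1]);phi=psi+np.pi/2
e=np.array([np.cos(phi),np.sin(phi)]);t=np.array([-e[1],e[0]])
print("phi",np.degrees(phi),"rad",p@e,"tan",p@t,"lever est",np.degrees(phi)+np.degrees((p@t+18)/98),"z",s["eef_pos"][2],s["force"])
E
python3 look.py 4; python3 st.py
```

```text
6.6667 [530.7  61.   62.3] [-1.000e-04  8.223e-01  5.691e-01 -1.000e-04] [-0.2  0.3  0.3]
phi 159.37473017977874 rad 98.31995258737709 tan -18.58538587476591 lever est 159.03248385313935 z 62.25475633234222 [-0.17529798  0.29266194  0.2990144 ]
```

View pics/z4.png

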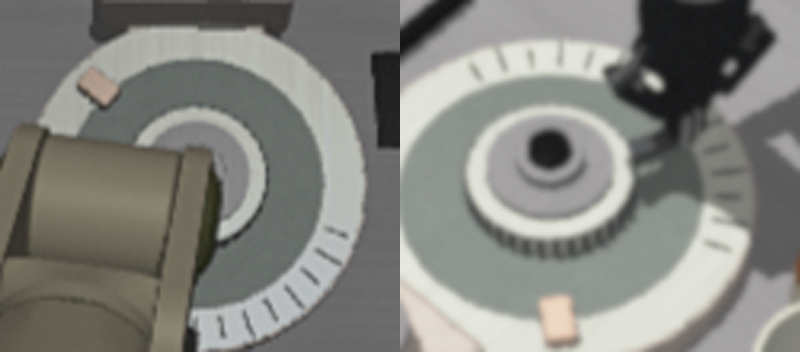

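Request:
{"api": "carry_out", "payload": {
  "steps": [-0.257,-0.044,0,0,0,-0.3,-1,-0.257,-0.044,0,0,0,-0.3,-1,-0.257,-0.044,0,0,0,-0.3,-1,-0.257,-0.044,0,0,0,-0.3,-1,-0.257,-0.044,0,0,0,-0.3,-1,-0.257,-0.044,0,0,0,-0.3,-1,-0.257,-0.044,0,0,0,-0.3,-1,-0.257,-0.044,0,0,0,-0.3,-1,-0.17,-0.03,0,0,0,-0.2,-1,-0.08,-0.015,0,0,0,-0.1,-1,0,0,0,0,0,0,-1,0,0,0,0,0,0,-1]
}}

```text
time_s: 7.67
eef_pos: [521.3, 39.7, 62.3]
ee_rot: [0.0, 0.75, 0.662, -0.0]
force: [-0.0, 1.5, 0.8]
grip_width: 0.001
```

```bash
python3 st.py
```

```text
phi 172.8473235326157 rad 98.02309668757974 tan -18.688182931324654 lever est 172.44497682345403 z 62.26206812333092 [-0.01304943  1.47256817  0.78229868]
```

Request:
{"api": "carry_out", "payload": {
  "steps": [1,0,0,0,0,0,-1,1,0,0,0,0,0,-1,0,0,-3,0,0,0,-1,0,0,-3,0,0,0,-1,0,0,-3,0,0,0,-1,3,-1,-3,0,0,0,-1,3,-1,0,0,0,0,-1,3,-1,0,0,0,0,-1,3,-1,0,0,0,0,-1,3,-1,0,0,0,0,-1,3,-1,0,0,0,0,-1,0,0,0,0,0,0,-1,0,0,0,0,0,0,-1]
}}

```text
time_s: 8.75
eef_pos: [486.0, 246.2, 180.9]
ee_rot: [0.0, 0.749, 0.663, -0.0]
force: [0.3, -0.6, -0.4]
grip_width: -0.002
```

```bash
python3 look.py 5
```

```text
8.85 [486.7 244.3 180.9] [ 2.000e-04  7.495e-01  6.620e-01 -1.000e-04] [0.7 0.3 0.3]
```

View pics/z5.png

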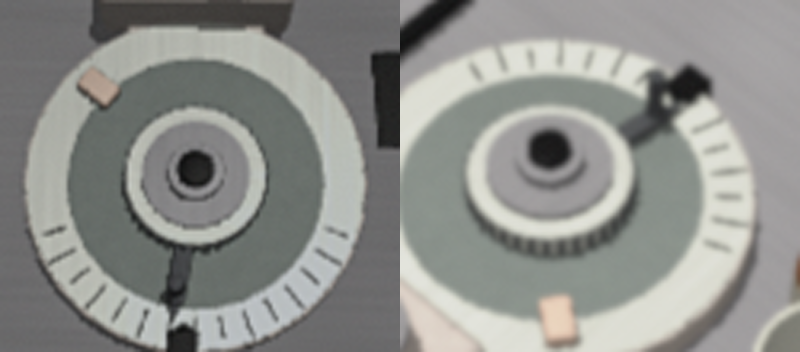

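View pics/top5.png

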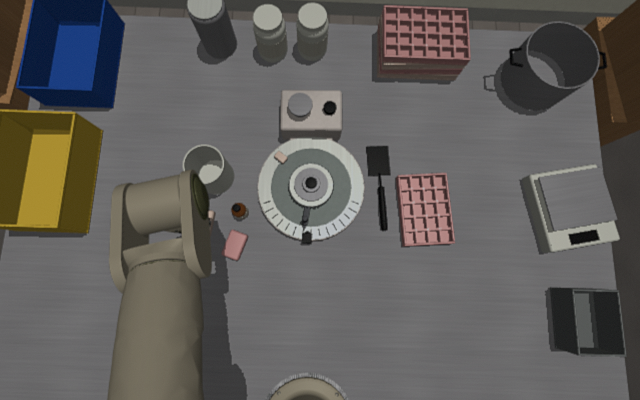

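Both views are unobstructed. The lever's pointer stands just short (clockwise) of the clip. In the top half the lever runs from (180,250) to (172,315), with the clip at (182,335). I'll measure both angles at higher zoom.

```bash
python3 - <<'E'
from h import *
out=[]
for n,(x0,y0) in (("top",(280,190)),("scene",(315,175))):
    im=cv2.imread(f"pics/{n}5.png"); S=8
    a=cv2.resize(im[y0:y0+60,x0:x0+48],(0,0),fx=S,fy=S,interpolation=cv2.INTER_CUBIC)
    # gridless overlay: predicted tip/pin/nose
    for th,col in ((172.4,(0,255,0)),(177.2,(0,0,255))):
        P=rot([(60,0,46),(123,0,38)],np.radians(th)); q=(proj(n,P)-[x0,y0]+.5)*S-.5
        cv2.circle(a,tuple(int(v) for v in q[1]),3,col,-1)
        if th<175: cv2.circle(a,tuple(int(v) for v in (proj(n,rot([(98,0,90)],np.radians(th)))[0]-[x0,y0]+.5)*S),3,(255,0,255),-1)
    out.append(a)
cv2.imwrite("pics/zz5.png",np.hstack(out))
E
```

```text
(no output)
```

View pics/zz5.png

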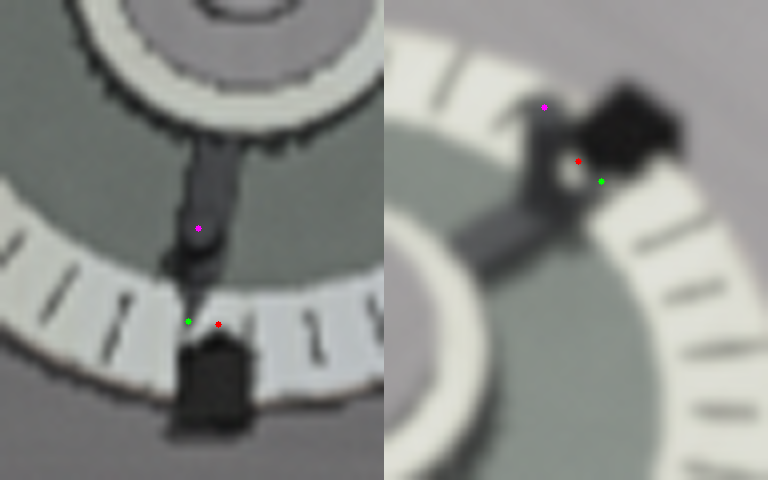

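```bash
cat > ang.py <<'E'
import sys
from h import *
t=sys.argv[1]
def prof(n,r,z,c,span=14):
    g=cv2.imread(f"pics/{n}{t}.png").max(2).astype(np.float32)
    th=np.arange(c-span,c+span,.1)
    P=np.concatenate([rot([(r,0,z)],np.radians(a)) for a in th]); q=proj(n,P).astype(np.float32)
    return th,cv2.remap(g,q[:,:1],q[:,1:],cv2.INTER_CUBIC)[:,0]
def centre(th,v,lo=None):
    b=np.percentile(v,85); m=(b+v.min())/2; k=v.argmin(); i=k
    while i>0 and v[i]<m:i-=1
    j=k
    while j<len(v)-1 and v[j]<m:j+=1
    w=np.clip(b-v[i:j+1],0,None); return round(th[i],2),round(th[j],2),round((th[i]+th[j])/2,2)
c=float(sys.argv[2])
for n in ("top","scene"):
    for r in (66,70,74,78,82): print(n,"lever",r,centre(*prof(n,r,46,c)))
    for r in (112,115,118): print(n,"tip",r,centre(*prof(n,r,38,c,7)))
    for r in (126,128,130,134,140,146,152): print(n,"clip",r,centre(*prof(n,r,40 if r>130 else 38,177.5)))
E
python3 ang.py 5 172.4
```

```text
top lever 66 (np.float64(164.8), np.float64(180.0), np.float64(172.4))
top lever 70 (np.float64(165.3), np.float64(179.2), np.float64(172.25))
top lever 74 (np.float64(164.6), np.float64(179.1), np.float64(171.85))
top lever 78 (np.float64(165.2), np.float64(179.3), np.float64(172.25))
top lever 82 (np.float64(166.1), np.float64(178.8), np.float64(172.45))
top tip 112 (np.float64(169.1), np.float64(174.9), np.float64(172.0))
top tip 115 (np.float64(169.9), np.float64(174.6), np.float64(172.25))
top tip 118 (np.float64(170.9), np.float64(174.1), np.float64(172.5))
top clip 126 (np.float64(175.3), np.float64(179.7), np.float64(177.5))
top clip 128 (np.float64(174.6), np.float64(181.7), np.float64(178.15))
top clip 130 (np.float64(172.6), np.float64(182.2), np.float64(177.4))
top clip 134 (np.float64(171.4), np.float64(182.9), np.float64(177.15))
top clip 140 (np.float64(171.8), np.float64(182.7), np.float64(177.25))
top clip 146 (np.float64(172.2), np.float64(182.4), np.float64(177.3))
top clip 152 (np.float64(172.0), np.float64(182.8), np.float64(177.4))
scene lever 66 (np.float64(158
[... 369 characters left out ...]
, np.float64(179.3), np.float64(174.2))
scene tip 115 (np.float64(176.1), np.float64(179.3), np.float64(177.7))
scene tip 118 (np.float64(177.6), np.float64(179.3), np.float64(178.45))
scene clip 126 (np.float64(170.3), np.float64(188.8), np.float64(179.55))
scene clip 128 (np.float64(170.4), np.float64(189.4), np.float64(179.9))
scene clip 130 (np.float64(170.2), np.float64(189.5), np.float64(179.85))
scene clip 134 (np.float64(169.7), np.float64(183.4), np.float64(176.55))
scene clip 140 (np.float64(170.5), np.float64(182.1), np.float64(176.3))
scene clip 146 (np.float64(169.7), np.float64(181.8), np.float64(175.75))
scene clip 152 (np.float64(171.0), np.float64(181.9), np.float64(176.45))
```

Request:
{"api": "carry_out", "payload": {
  "steps": [-3,1,0,0,0,0,-1,-3,1,0,0,0,0,-1,-3,1,0,0,0,0,-1,-3,1,0,0,0,0,-1,-3,1,0,0,0,0,-1,-3,1,0,0,0,0,-1,0,0,0,0,0,0,-1,0,0,3,0,0,0,-1,0,0,3,0,0,0,-1,0,0,3,0,0,0,-1,0,0,3,0,0,0,-1,0,0,0,0,0,0,-1,0,0,0,0,0,0,-1]
}}

```text
time_s: 9.93
eef_pos: [523.6, 57.8, 60.8]
ee_rot: [-0.001, 0.75, 0.662, -0.001]
force: [0.2, -0.2, 0.3]
grip_width: -0.003
```

```bash
python3 st.py
```

```text
phi 172.83039788979715 rad 97.94050131392144 tan -36.89294390118056 lever est 161.7846229090311 z 60.831807341992324 [ 0.17966683 -0.18581678  0.33748688]
```

Request:
{"api": "carry_out", "payload": {
  "steps": [-0.8,0,0,0,0,0,-1,-0.8,0,0,0,0,0,-1,0,0,0,0,0,0,-1,0,0,0,0,0,0,-1]
}}

```text
time_s: 10.27
eef_pos: [522.5, 41.6, 62.2]
ee_rot: [0.001, 0.75, 0.661, 0.001]
force: [0.5, -0.0, -0.1]
grip_width: 0.001
```

```bash
python3 st.py
```

```text
phi 172.82211393140958 rad 97.01800727914117 tan -20.678277014571258 lever est 171.25625710179906 z 62.16568536632059 [ 0.48922107 -0.03293724 -0.10132944]
```

Request:
{"api": "carry_out", "payload": {
  "steps": [-0.171,-0.03,0,0,0,-0.2,-1,-0.171,-0.03,0,0,0,-0.2,-1,-0.171,-0.03,0,0,0,-0.2,-1,-0.171,-0.03,0,0,0,-0.2,-1,-0.171,-0.03,0,0,0,-0.2,-1,-0.086,-0.015,0,0,0,-0.1,-1,0,0,0,0,0,0,-1,0,0,0,0,0,0,-1,0,0,0,0,0,0,-1]
}}

```text
time_s: 11.02
eef_pos: [519.5, 33.0, 60.9]
ee_rot: [0.0, 0.717, 0.697, -0.0]
force: [0.7, 1.0, 0.6]
grip_width: -0.001
```

```bash
python3 st.py
```

```text
phi 178.38595255049603 rad 97.31811255031876 tan -21.2936498071104 lever est 176.46031751843987 z 60.877497264362454 [0.74976747 0.97095776 0.6260332 ]
```

Request:
{"api": "carry_out", "payload": {
  "steps": [-0.05,0,0,0,0,0,-1,-0.05,0,0,0,0,0,-1,-0.04,0,0,0,0,0,-1,0,0,0,0,0,0,-1,0,0,0,0,0,0,-1,0,0,0,0,0,0,-1]
}}

```text
time_s: 11.52
eef_pos: [519.4, 31.8, 60.9]
ee_rot: [-0.0, 0.717, 0.697, -0.0]
force: [-1.1, 1.5, 0.1]
grip_width: -0.001
```

```bash
python3 st.py
```

```text
phi 178.3936677266004 rad 97.43058539048378 tan -20.061679107453084 lever est 177.18830536366815 z 60.875752687286095 [-1.10220012  1.46478097  0.0505482 ]
```

Close to the target of 177.3–177.5°. I'll back off and look.

Request:
{"api": "carry_out", "payload": {
  "steps": [1,0,0,0,0,0,-1,1,0,0,0,0,0,-1,0,0,-3,0,0,0,-1,0,0,-3,0,0,0,-1,0,0,-3,0,0,0,-1,3,-1,-3,0,0,0,-1,3,-1,0,0,0,0,-1,3,-1,0,0,0,0,-1,3,-1,0,0,0,0,-1,3,-1,0,0,0,0,-1,3,-1,0,0,0,0,-1,0,0,0,0,0,0,-1]
}}

```text
time_s: 12.52
eef_pos: [463.5, 236.8, 179.8]
ee_rot: [-0.0, 0.715, 0.699, 0.0]
force: [0.7, -0.2, 1.1]
grip_width: -0.0
```

```bash
python3 look.py 6; python3 ang.py 6 177 | grep top | sed 's/np.float64//g'; python3 - <<'E'
from h import *
out=[]
for n,(x0,y0) in (("top",(280,190)),("scene",(315,175))):
    im=cv2.imread(f"pics/{n}6.png"); S=8
    out.append(cv2.resize(im[y0:y0+60,x0:x0+48],(0,0),fx=S,fy=S,interpolation=cv2.INTER_CUBIC))
cv2.imwrite("pics/zz6.png",np.hstack(out))
E
```

```text
12.6167 [465.  233.3 179.7] [2.000e-04 7.160e-01 6.981e-01 0.000e+00] [-0.1 -0.6 -1.1]
top lever 66 ((169.6), (173.4), (171.5))
top lever 70 ((170.1), (184.0), (177.05))
top lever 74 ((169.5), (183.3), (176.4))
top lever 78 ((169.5), (182.8), (176.15))
top lever 82 ((170.1), (182.8), (176.45))
top tip 112 ((174.7), (179.2), (176.95))
top tip 115 ((175.0), (178.9), (176.95))
top tip 118 ((175.2), (178.6), (176.9))
top clip 126 ((175.3), (179.4), (177.35))
top clip 128 ((174.6), (181.7), (178.15))
top clip 130 ((172.5), (182.2), (177.35))
top clip 134 ((171.4), (182.9), (177.15))
top clip 140 ((171.8), (182.7), (177.25))
top clip 146 ((172.2), (182.4), (177.3))
top clip 152 ((172.0), (182.8), (177.4))
```

View pics/zz6.png

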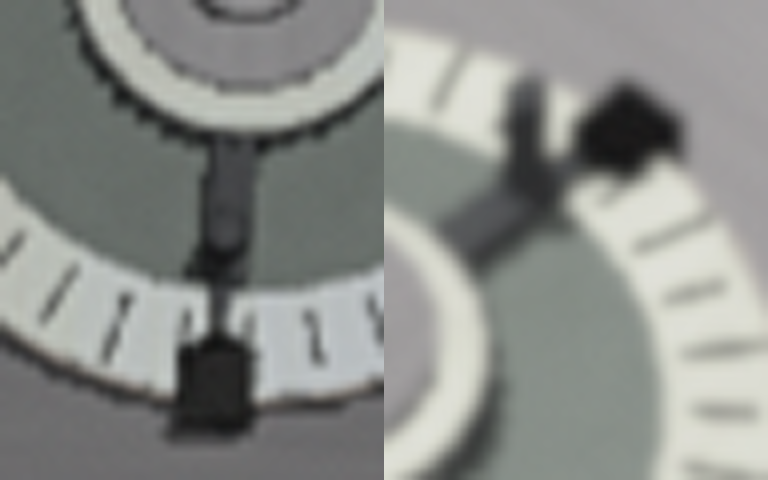

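```bash
cat > edge.py <<'E'
import sys
from h import *
def lat(im,n,r,z,th0,span):
    w=np.arange(-span,span,.2); P=np.c_[np.full(len(w),r),w,np.full(len(w),z)]
    q=proj(n,rot(P,np.radians(th0))).astype(np.float32)
    return w,cv2.remap(im,q[:,:1],q[:,1:],cv2.INTER_LINEAR)[:,0]
def edges(w,v,bg):
    k=np.argmin(np.where(abs(w)<6,v,999)); m=(bg+v[k])/2
    i=k
    while i>0 and v[i]<m:i-=1
    j=k
    while j<len(v)-1 and v[j]<m:j+=1
    return w[i],w[j]
t,th0=sys.argv[1],float(sys.argv[2])
im=cv2.imread(f"pics/top{t}.png").max(2).astype(np.float32)
for nm,rs,z,sp in (("lever",np.arange(68,88,1),46,20),("pointer",np.arange(108,121,1),38,10),("clip",np.arange(134,155,1),40,24),("nose",np.arange(124,130,1),38,10)):
    E=[]
    for r in rs:
        w,v=lat(im,"top",r,z,th0,sp); E.append((r,*edges(w,v,np.percentile(v,80))))
    E=np.array(E); l,rr=np.median(E[:,1]),np.median(E[:,2]); m=E[:,0].mean()
    print(nm,"L",round(l,2),"R",round(rr,2),"mid",round((l+rr)/2,2),"deg",round(th0+np.degrees((l+rr)/2/m),2),"slope fit R",np.polyfit(E[:,0]-m,E[:,2],1).round(3), "mean",E[:,1:].mean(0).round(2))
E
python3 edge.py 5 172.4; echo; python3 edge.py 6 177.0
```

```text
lever L -9.6 R 8.9 mid -0.35 deg 172.14 slope fit R [5.00e-03 9.02e+00] mean [-9.61  9.02]
pointer L -5.6 R 4.2 mid -0.7 deg 172.05 slope fit R [0.048 3.677] mean [-5.15  3.68]
clip L -1.0 R 23.8 mid 11.4 deg 176.94 slope fit R [-0.  23.8] mean [-0.98 23.8 ]
nose L -0.4 R 5.9 mid 2.75 deg 173.65 slope fit R [2.006 5.9  ] mean [0.07 5.9 ]

lever L -10.0 R 8.6 mid -0.7 deg 176.48 slope fit R [0.02 8.53] mean [-9.75  8.53]
pointer L -4.2 R 4.0 mid -0.1 deg 176.95 slope fit R [-0.185  4.062] mean [-4.26  4.06]
clip L -12.6 R 14.0 mid 0.7 deg 177.28 slope fit R [ 0.065 14.114] mean [-12.7   14.11]
nose L -3.3 R 5.1 mid 0.9 deg 177.41 slope fit R [0.943 5.3  ] mean [-3.53  5.3 ]
```

```bash
python3 - <<'E'
from h import *
n="scene";x0,y0=325,170;S=14
im=cv2.imread(f"pics/{n}6.png")
out=[]
for thl in (None,177.0):
    a=cv2.resize(im[y0:y0+40,x0:x0+28],(0,0),fx=S,fy=S,interpolation=cv2.INTER_CUBIC)
    if thl:
        for th,P,col in ((177.3,[(123,0,38),(131,-13,40),(157,-13,40),(157,13,40),(131,13,40)],(0,0,255)),(thl,[(60,-8,46),(104,-8,46),(123,0,38),(104,8,46),(60,8,46)],(0,255,0))):
            q=((proj(n,rot(P,np.radians(th)))-[x0,y0]+.5)*S).astype(np.int32)
            cv2.polylines(a,[q],True,col,1)
        for z in (46,90):
            for s in (-7,7):
                q=((proj(n,rot([(98,s,z)],np.radians(thl)))-[x0,y0]+.5)*S).astype(int)[0]; cv2.circle(a,tuple(int(v) for v in q),3,(255,0,255),-1)
    out.append(a)
cv2.imwrite("pics/zs6.png",np.hstack(out))
E
```

```text
(no output)
```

View pics/zs6.png

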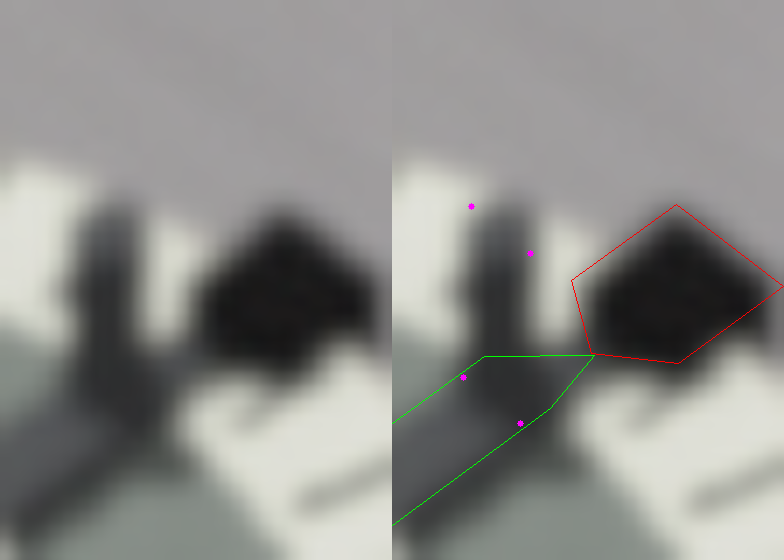

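Both views agree within noise. The pointer at about 176.95° lines up with the nose at 177.3°, about 0.3° or 0.7 mm short. I'll nudge it that last bit.

Request:
{"api": "carry_out", "payload": {
  "steps": [-3,1,0,0,0,0,-1,-3,1,0,0,0,0,-1,-3,1,0,0,0,0,-1,-3,1,0,0,0,0,-1,-3,1,0,0,0,0,-1,-3,1,0,0,0,0,-1,0,0,0,0,0,0,-1,0,0,3,0,0,0,-1,0,0,3,0,0,0,-1,0,0,3,0,0,0,-1,0,0,3,0,0,0,-1,0,0,0,0,0,0,-1,0,0,0,0,0,0,-1,-0.8,0,0,0,0,0,-1,-0.8,0,0,0,0,0,-1,0,0,0,0,0,0,-1,0,0,0,0,0,0,-1]
}}

```text
time_s: 14.03
eef_pos: [520.6, 33.7, 60.8]
ee_rot: [0.001, 0.717, 0.697, 0.001]
force: [0.5, -0.2, -0.7]
grip_width: 0.004
```

```bash
python3 st.py
```

```text
phi 178.32118704138787 rad 96.25291828933247 tan -21.858054974576888 lever est 176.0655720702378 z 60.84190879766148 [ 0.46907181 -0.2068951  -0.74005275]
```

Request:
{"api": "carry_out", "payload": {
  "steps": [-0.08,0,0,0,0,0,-1,-0.08,0,0,0,0,0,-1,-0.05,0,0,0,0,0,-1,-0.03,0,0,0,0,0,-1,0,0,0,0,0,0,-1,0,0,0,0,0,0,-1,0,0,0,0,0,0,-1]
}}

```text
time_s: 14.62
eef_pos: [519.9, 32.1, 59.6]
ee_rot: [-0.0, 0.717, 0.697, -0.0]
force: [0.5, 0.1, -0.3]
grip_width: -0.002
```

```bash
python3 st.py
```

```text
phi 178.3972956742575 rad 96.86902350363289 tan -20.38255908635081 lever est 177.00433057131417 z 59.60416632382692 [ 0.50472795  0.14727347 -0.30449006]
```

Request:
{"api": "carry_out", "payload": {
  "steps": [-0.05,0,0,0,0,0,-1,-0.05,0,0,0,0,0,-1,0,0,0,0,0,0,-1,0,0,0,0,0,0,-1,0,0,0,0,0,0,-1]
}}

```text
time_s: 15.03
eef_pos: [519.9, 31.2, 59.6]
ee_rot: [-0.0, 0.717, 0.697, 0.0]
force: [-0.4, 1.9, -0.4]
grip_width: 0.003
```

```bash
python3 st.py
```

```text
phi 178.39254495695042 rad 96.91030770741379 tan -19.440454235630725 lever est 177.55038221936488 z 59.62466156463085 [-0.37083314  1.91429022 -0.42763357]
```

Request:
{"api": "carry_out", "payload": {
  "steps": [1,0,0,0,0,0,-1,1,0,0,0,0,0,-1,0,0,-3,0,0,0,-1,0,0,-3,0,0,0,-1,0,0,-3,0,0,0,-1,3,-1,-3,0,0,0,-1,3,-1,0,0,0,0,-1,3,-1,0,0,0,0,-1,3,-1,0,0,0,0,-1,3,-1,0,0,0,0,-1,3,-1,0,0,0,0,-1,0,0,0,0,0,0,-1]
}}

```text
time_s: 16.03
eef_pos: [463.9, 236.1, 178.4]
ee_rot: [-0.0, 0.715, 0.699, 0.0]
force: [0.6, 0.2, 0.4]
grip_width: -0.002
```

```bash
python3 look.py 7; python3 edge.py 7 177.2;python3 - <<'E'
from h import *
out=[]
for n,(x0,y0) in (("top",(280,190)),("scene",(315,175))):
    im=cv2.imread(f"pics/{n}7.png"); S=8
    out.append(cv2.resize(im[y0:y0+60,x0:x0+48],(0,0),fx=S,fy=S,interpolation=cv2.INTER_CUBIC))
cv2.imwrite("pics/zz7.png",np.hstack(out))
E
```

```text
16.1333 [465.4 232.6 178.3] [ 2.000e-04  7.160e-01  6.981e-01 -1.000e-04] [ 0.3 -0.4  0.6]
lever L -9.8 R 8.6 mid -0.6 deg 176.76 slope fit R [-0.051  8.72 ] mean [-9.56  8.72]
pointer L -4.4 R 5.2 mid 0.4 deg 177.4 slope fit R [-0.333  4.877] mean [-4.32  4.88]
clip L -13.0 R 13.4 mid 0.2 deg 177.28 slope fit R [ 0.067 13.61 ] mean [-13.21  13.61]
nose L -3.3 R 4.8 mid 0.75 deg 177.54 slope fit R [0.76 4.9 ] mean [-3.27  4.9 ]
```

View pics/zz7.png

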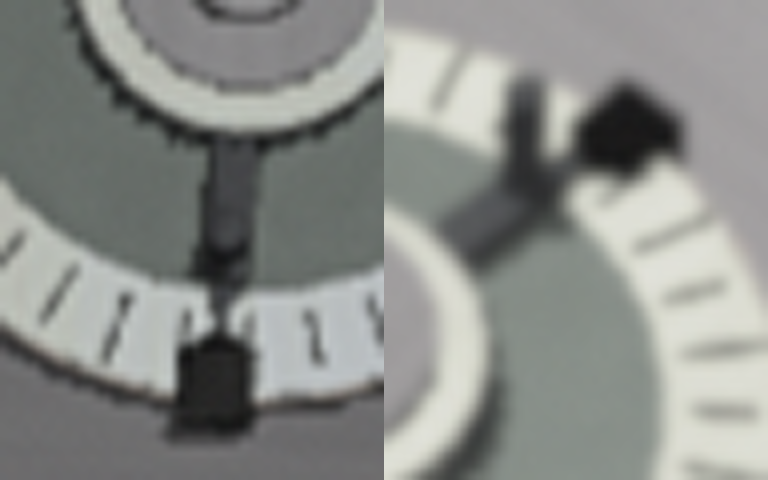

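The top half shows the pointer at (220,315) running straight into the clip nose at (218,330). Pointer 177.4° against clip 177.3°, so it is set. Next I'll move above the button.

Request:
{"api": "carry_out", "payload": {
  "steps": [-2.75,1.95,0,0,0,0,-1,-2.75,1.95,0,0,0,0,-1,-2.75,1.95,0,0,0,0,-1,-2.75,1.95,0,0,0,0,-1,-2.75,1.95,0,0,0,0,-1,-2.75,1.95,0,0,0,0,-1,-2.75,1.95,0,0,0,0,-1,-2.75,1.95,0,0,0,0,-1,0,0,3,0,0,0,-1,0,0,2,0,0,0,-1,0,0,1,0,0,0,-1,0,0,0,0,0,0,-1,0,0,0,0,0,0,-1,0,0,0,0,0,0,-1]
}}

```text
time_s: 17.3
eef_pos: [616.4, 6.9, 119.9]
ee_rot: [0.001, 0.717, 0.697, 0.001]
force: [0.6, 0.1, 0.2]
grip_width: 0.002
```

```bash
python3 look.py 8
```

```text
17.4 [616.3   7.  119.8] [1.000e-03 7.169e-01 6.972e-01 7.000e-04] [-0.3  0.1 -0.3]
```

View pics/z8.png

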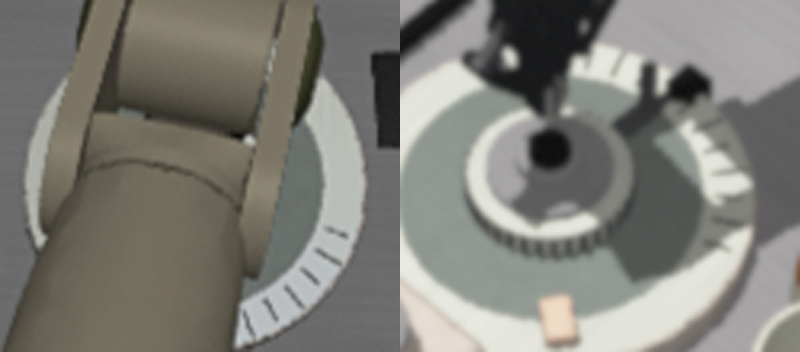

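The scene half shows the closed fingertips at (548,110) straight above the button at (549,150). I'll correct 2 mm in y and lower to just above the button.

Request:
{"api": "carry_out", "payload": {
  "steps": [0.2,0,1,0,0,0,-1,0,0,1,0,0,0,-1,0,0,0.8,0,0,0,-1,0,0,0,0,0,0,-1,0,0,0,0,0,0,-1,0,0,0.3,0,0,0,-1,0,0,0.2,0,0,0,-1,0,0,0,0,0,0,-1,0,0,0,0,0,0,-1]
}}

```text
time_s: 18.15
eef_pos: [615.8, 9.0, 85.4]
ee_rot: [0.0, 0.717, 0.697, 0.0]
force: [0.1, 1.3, -0.3]
grip_width: 0.001
```

Request:
{"api": "carry_out", "payload": {
  "steps": [0,0,0.2,0,0,0,-1,0,0,0.2,0,0,0,-1,0,0,0.1,0,0,0,-1,0,0,0.1,0,0,0,-1,0,0,0.1,0,0,0,-1,0,0,0,0,0,0,-1,0,0,0,0,0,0,-1]
}}

```text
time_s: 18.73
eef_pos: [616.1, 8.9, 78.6]
ee_rot: [0.0, 0.717, 0.697, 0.0]
force: [1.1, -0.3, 4.8]
grip_width: 0.003
```

The spring is felt at 4.8 N with the tip at z = 78.6. I'll press on gently until the end stop shows in the force.

Request:
{"api": "carry_out", "payload": {
  "steps": [0,0,0.05,0,0,0,-1,0,0,0.05,0,0,0,-1,0,0,0.05,0,0,0,-1,0,0,0,0,0,0,-1,0,0,0,0,0,0,-1]
}}

```text
time_s: 19.15
eef_pos: [616.2, 8.9, 77.9]
ee_rot: [0.001, 0.717, 0.697, 0.0]
force: [-2.3, 0.1, 10.3]
grip_width: 0.002
```

Request:
{"api": "carry_out", "payload": {
  "steps": [0,0,0.05,0,0,0,-1,0,0,0.05,0,0,0,-1,0,0,0,0,0,0,-1,0,0,0,0,0,0,-1,0,0,0,0,0,0,-1]
}}

```text
time_s: 19.57
eef_pos: [616.2, 8.9, 77.8]
ee_rot: [0.001, 0.717, 0.697, 0.0]
force: [-4.8, 0.2, 17.3]
grip_width: -0.002
```

The force rose from 10 to 17 N with no further travel, so the button is on its stop. I'll lift straight up and come clear.

Request:
{"api": "carry_out", "payload": {
  "steps": [0,0,-0.2,0,0,0,-1,0,0,-0.3,0,0,0,-1,0,0,-0.5,0,0,0,-1,0,0,-1,0,0,0,-1,0,0,-3,0,0,0,-1,0,0,-3,0,0,0,-1,0,0,-3,0,0,0,-1,2.75,-2,0,0,0,0,-1,2.75,-2,0,0,0,0,-1,2.75,-2,0,0,0,0,-1,2.75,-2,0,0,0,0,-1,2.75,-2,0,0,0,0,-1,2.75,-2,0,0,0,0,-1,2.75,-2,0,0,0,0,-1,2.75,-2,0,0,0,0,-1,0,0,0,0,0,0,-1,0,0,0,0,0,0,-1]
}}

```text
time_s: 20.98
eef_pos: [461.1, 234.3, 186.1]
ee_rot: [-0.0, 0.716, 0.698, -0.0]
force: [0.2, -0.4, 0.4]
grip_width: -0.004
```

```bash
python3 look.py 9; python3 edge.py 9 177.2
```

```text
21.0833 [462.3 232.9 185.9] [ 1.00e-04  7.17e-01  6.97e-01 -2.00e-04] [ 0.6 -0.1  1.6]
lever L -9.8 R 8.6 mid -0.6 deg 176.76 slope fit R [-0.056  8.79 ] mean [-9.6   8.79]
pointer L -4.4 R 5.2 mid 0.4 deg 177.4 slope fit R [-0.344  4.877] mean [-4.35  4.88]
clip L -13.0 R 13.4 mid 0.2 deg 177.28 slope fit R [ 0.066 13.619] mean [-13.15  13.62]
nose L -3.2 R 4.8 mid 0.8 deg 177.56 slope fit R [0.651 4.8  ] mean [-3.23  4.8 ]
```

View pics/z9.png

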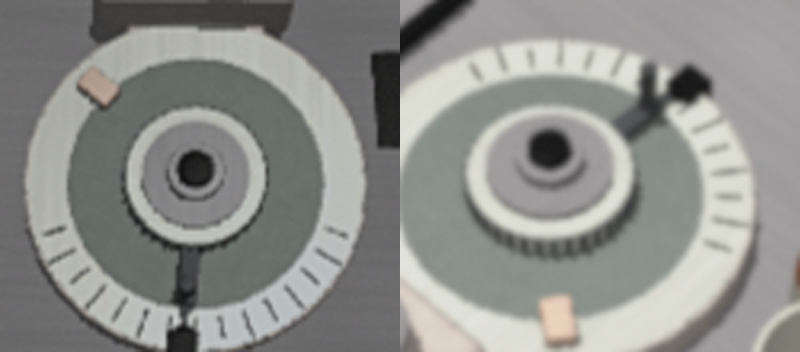

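View pics/top9.png

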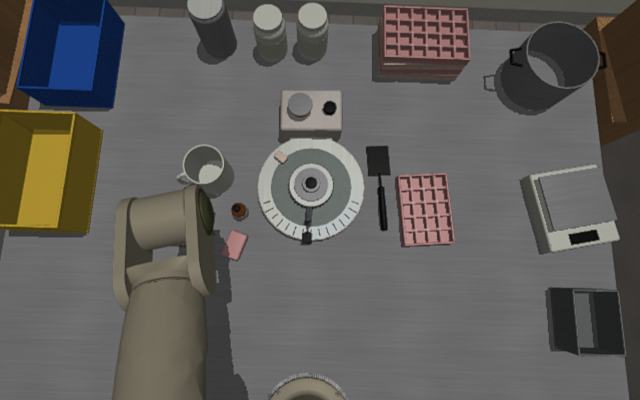

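The lever is still opposite the clip after the press: pointer at (184,318) in the top half, clip at (182,338). The button has sprung back, the arm is clear, and everything visible is where it started. Handing in.

```bash
python3 -c "
from rig import finish_job
print(finish_job())"
```

```text
the job is handed in; nothing more can be done
None
```

The portion is set and stored, and I handed the job in at about 21 s of the 64 s allowed. It reports no verdict.

- **Setting the pointer:** With the fingers shut, I pushed the lever pin about 60° anticlockwise in an arc. I backed off twice to look and made small corrections. The last push measured about 2 N.
- **Storing:** I then pressed the button straight down. It stopped at z = 77.8 mm, against 78 mm expected for full travel. The force rose from 10 to 17 N with almost no further movement, so it was on its stop. Then I lifted off and came clear.
- **Last checks:** The pointer measured 177.4° in the top view, against 177.3° for the clip body and 177.55° for its nose, and it did not move during the press. The lever body alone measured 176.8°, which disagrees by about 0.6°. I put that down to its shadow on one side and trusted the pointer.
- **Scene view:** It agreed with this only roughly, because the sides of the parts blur the edges there.
- **Rest of the bench:** The final pictures show the button up and nothing else visibly moved. The arm hid the pale soap bar (`soap_bar2`) in the last top view, and I did not check it in the other picture. The arm only passed well above that spot.

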